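Shut the incubator cover and hold the inspection flap at the set arm

TASK

The gauge in the bench incubator has to be read: lower the wide loading cover gently until it lies fully shut on its stop, the narrow inspection flap still being down. Then lift the inspection flap by its loop handle until it is parallel with the thin index arm beside it, and finish while still holding it there, because it falls shut when let go. Do not shift the index arm, and leave the bottle, the jar and the wrench where they are.

Things in the scene. Friction and masses are not known exactly. Their poses are not given: they have to be found in the camera images.
- incubator: fixed beige bench incubator, 260 (x) by 460 (y) by 105 mm high, rear 90 mm of it 144 mm high; only place and yaw vary. Origin: centre of underside, z up, front face (to the robot) at its x = -130 mm. Two steel leaves on top, hinged at its x = 30, z = 112 mm along its y: wide loading cover (centre y = -90), narrow inspection flap (y = 125). Their free edges, with loop handles, point to its -x
- cover (a joint): opening angle of the loading cover, rad: 0 = level, fully shut on its stop; grows as the free edge rises, up to 1.4. Starts part open. Stiff hinge: it stays where it is left; pushing it down at the handle takes about 2 to 5 N. Steel plate, 160 mm from hinge to free edge, 250 mm wide, 6 mm thick, about 0.6 kg
- cover_handle (a point): middle of the cover's loop handle: round steel bar 12 mm thick, 120 mm long, parallel to the hinge (incubator's y), in the plane of the plate, 208 mm from the hinge line, 48 mm from the plate's free edge; loop open between bar and plate, 108 mm wide inside. When shut, the bar is 112 mm above the bench, 48 mm before the front face. The bar can turn in a pinch grip
- cover_hinge (a point): point on the hinge line in the middle of the cover's width, 112 mm above the bench
- flap: inspection flap: steel plate, 160 mm from hinge to free edge, 140 mm wide, 6 mm thick, about 0.4 kg. Origin on the hinge line, mid-width, 112 mm above the bench; its -x points along the plate to the free edge, z is the plate's normal (vertical when shut, as at the start), y along the hinge. Opens to 1.4 rad; free hinge: falls shut when let go; lifting at the handle takes 1 to 3 N
- flap_handle (a point): middle of the flap's loop handle: round steel bar 12 mm thick, 90 mm long, parallel to the hinge, in the plane of the plate, 208 mm from the hinge line, 48 mm from the plate's free edge; loop 78 mm wide inside. The bar can turn in a pinch grip, so the gripper may keep its orientation while the flap swings
- index_arm (a joint): angle of the index arm above level, rad, counted like the flap's opening (0 = level, as the shut flap): the angle to open the flap to. Thin dark steel bar, 175 mm long, 6 by 8 mm, turning on the flap's hinge line just outside the flap's outer side edge (incubator y = 212 mm), in front of a protractor arc; clamped stiffly
- index_tip (a point): free end of the index arm, 172 mm from the hinge line
- reagent_bottle_mid (a point): bystander: centre of a loose standing white bottle, 72 mm across, 170 mm tall, beside the incubator
- jar_mid (a point): bystander: centre of a loose standing jar, 64 mm across, 90 mm tall, beside the incubator
- wrench: bystander: a loose wrench lying on the bench in front of the incubator

How it is judged (in metres and radians):
On the way:
1. the cover lies fully shut while the flap is still down (value of joint cover below 0.05 rad and angle between flap's own z axis and vertical below 0.1 rad), for 0.2 s.
At the end, for the whole second after the job is handed in: The cover is shut (within 0.05 rad), the flap is parallel with the index arm within 5 degrees (0.087 rad) and still, carried by the robot (contact force above 0.4 N), and the index arm (10 mm) and the bystanders (30 mm) are where they were (value of joint cover below 0.05 rad and angle between the x axis of flap and the x axis of index_tip, either way round below 0.087 rad and angular speed of flap below 0.1 rad/s and contact force between any of the fingers, the arm and flap above 0.4 N and distance of each of reagent_bottle_mid, jar_mid, wrench from where it was at the start of the episode below 0.03 m and distance of index_tip from where it was at the start of the episode below 0.01 m); the arm keeps its last pose, push and grip.
It fails at once if the cover is slammed: faster than 1 rad/s within 0.2 rad of its stop (value of joint cover below 0.2 rad and velocity of joint cover below -1 rad/s).
It fails at once if the index arm is shifted by more than 10 mm (distance of index_tip from where it was at the start of the episode above 0.01 m).
It fails at once if a bystander is shifted by more than 30 mm (distance of any of reagent_bottle_mid, jar_mid, wrench from where it was at the start of the episode above 0.03 m).
It also fails if it takes over 54 s, if anything falls off the work surface, if the arm or the gripper's body presses on something with over 40 N, if the wrist force passes 120 N, or if a joint passes its speed limit or range.

ROBOT

A 6-joint arm with a two-finger parallel gripper is mounted at the origin on the work surface. World frame = base frame: x ahead of the robot, y to its left, z up, the work surface at z = 0. Lengths are in mm, angles in rad, forces in N, time in s.
With the tool pointing down it reaches from about 350 to 975 mm from the base axis. Payload 7.1 kg.
Tool frame: the origin (TCP) lies at the very end of the fingers, on their centre line; the grasp point (between the pads) lies tcp_to_grasp behind it (tcp_to_grasp is the distance from the TCP to the grasp point, in mm); z points along the fingers, x is the direction in which the jaws open and shut, and the axes are right-handed (so a half turn about z gives the same grasp; the last joint's range is limited). The gripper opens to 88 mm and grips with 3 to 60 N. Pads are 20 mm wide; open, the fingers measure 115 mm over their backs; the gripper's body (75 mm by 178 mm) begins 61 mm behind the grasp point.
Start: joints at [-1.316, 0.423, 1.63, -0, 1.089, -0.019], TCP at [169.013, -601.697, 191.775] pointing down, gripper open.
Joint ranges: [-3, 3], [-0.9, 2.11], [0.09, 2.58], [-1.31, 4.45], [0.11, 2.69], [-2.54, 2.54]. Speed limits (rad/s): [2.39, 2.39, 3.01, 3.14, 3.14, 3.14].

INTERFACE

Orientations are given as a rotation vector (axis times angle).
In Python, from workcell import get_obs, get_image, close_job, recognise, mark_of, tcp_to_grasp gives the robot as it stands. The module is installed in compiled form; this text tells all that it offers.
- The arm moves only by the tool move_arm, never from a script. Its argument "motion" is a list of rows, each a list of 7 numbers: the shift along the world's x, y, z in mm, then the turn, a rotation vector about the world's x, y, z in rad, then the finger opening in mm, from 0 to 87.8. A call has 1 to 5 rows; each row is the pose to reach, as a shift and turn from the pose commanded when the call began; what a row does not reach only later rows make up. A row lasts 1/12 s, in which the tool goes at most 41.7 mm and 7.16 degrees, less where a joint would pass 70% of its speed; a pose out of reach is approached as far as the arm can. A call with a gripper value outside its range is refused whole. The fingers move at their own pace and stop on an object; the grip force is fixed at half the most. Time passes only in rows, so rows that repeat a pose let the fingers close. It gives the time, the measured TCP pose, the force and the opening at its end, in the units of the state.
- get_obs(): the state, without advancing time (a new reading comes with each control period).
- get_image(name): name is "scene" or "top"; returns a dict with "color" (384x512x3 uint8, red, green, blue), "mtx" (3x3 intrinsics, pixels), "k1" (the pictures are not rectified: a ray, as slopes to the right and down, at radius r is drawn at 1 + k1 r^2 times it, then the intrinsics apply), "camera_from_world" (4x4, takes a point from world to camera coordinates). Camera axes: x right, y up, looking along -z (the intrinsics and any distortion apply to the point x, -y, -z); pixel columns grow to the right and rows downward; lengths in mm; the calibration is good to about 2 mm. A picture is of the moment at which its call begins. There is no depth.
- close_job(): hands the job in, once; it reports no verdict.
Trained networks look in a picture, given as the dict that the camera call returned (one of the last four; its "shot" number tells which), for a name from the list of things; names that differ only in an ending like _2 or _b are one class to them, and where a whole thing is asked for, a point or a joint stands for the part that bears it (a point fixed in the world has none). Each returns a list of dicts, best first, with "p" (0 to 1); they miss things now and then, are a little off and sometimes report something else, mostly with a low value. They report only what shows in the picture. A call takes as long as a camera call.
- recognise(picture, label): "bbox" ([centre column, centre row, width, height] in pixels, round what is visible of it).
- mark_of(picture, label): "location" ([row, column] in pixels: a listed point, or the origin of a listed thing).
The state is a dict: "t": time; "qpos": joint angles; "qvel": joint speeds; "joint_torque": joint torques, N m; "ee_pos": TCP position; "orientation": TCP orientation; "ft_force": force on the tool from outside, world axes, zero at the start; "moment": the same for the moment, N m; "width": finger opening in mm.
Only numpy, scipy, OpenCV 4.12 (cv2) and the standard library are available. Lean on these libraries where they do the work, as an engineer would, in place of code of your own. Each camera call takes 0.05 s, during which the arm holds its last target. There are 200 camera calls.

## Working session

There is one attempt and no reset: what is moved stays moved. The work goes in short steps, Python scripts to look and compute and a tool call to move; the robot and the scene stay as the last step left them, time stands still between calls to the robot, and variables do not carry over. Pictures are saved under pics/ and viewed, about 8 in all and at most 12, crops included, and the job is handed in when it is done.

Besides the shell and the picture viewer there is one more tool, called after "Emit:" by a JSON object that holds its "api" and its "payload". move_arm: Moves the arm, as the interface text tells. Its arguments: {"type":"object","properties":{"motion":{"type":"array"}},"required":["motion"]}

```bash
mkdir -p pics; cat > h.py <<'E'
import numpy as np, cv2
from scipy.optimize import least_squares
from workcell import *
def proj(im,P):
    P=np.atleast_2d(P); M=im["camera_from_world"]
    c=P@M[:3,:3].T+M[:3,3]; s=np.c_[c[:,0]/-c[:,2],-c[:,1]/-c[:,2]]
    s=s*(1+im["k1"]*(s**2).sum(1,keepdims=True)); K=im["mtx"]
    return np.c_[K[0,0]*s[:,0]+K[0,2],K[1,1]*s[:,1]+K[1,2]]
def save(im,n,s=1.5): cv2.imwrite("pics/"+n,cv2.resize(im["color"][:,:,::-1],None,fx=s,fy=s,interpolation=cv2.INTER_CUBIC))
def marks(im,l): return [(round(m["p"],2),np.round(m["location"][::-1],1).tolist()) for m in mark_of(im,l)[:2]]
E
python3 - <<'E'
from h import *
print(get_obs(),tcp_to_grasp)
for n in("scene","top"):
    im=get_image(n); save(im,n+"0.png")
    M=im["camera_from_world"]; print(n,"cam",-M[:3,:3].T@M[:3,3],im["k1"],im["mtx"][0])
    for l in "incubator cover_handle cover_hinge flap flap_handle index_tip reagent_bottle_mid jar_mid wrench".split(): print(l,marks(im,l))
E
```

```text
{'t': 0.0, 'qpos': array([-1.31600507e+00,  4.23863756e-01,  1.63071440e+00, -3.45598585e-06,
        1.08858666e+00, -1.90187251e-02]), 'qvel': array([-6.98676398e-05,  3.10379307e-04, -1.42870149e-03,  7.76316426e-04,
       -7.34684225e-04, -4.60840143e-04]), 'joint_torque': array([-2.40877627e-03, -5.44633448e+01, -2.73673189e+01,  6.42096880e-02,
        2.27437005e-02, -1.38492123e-04]), 'ee_pos': array([ 168.85687739, -601.11284828,  190.97784249]), 'orientation': array([-2.50306034e+00,  1.89688974e+00,  1.94186753e-03]), 'ft_force': array([-0.59849088, -0.62551954, -0.59650002]), 'moment': array([ 0.02124752,  0.00020672, -0.0159113 ]), 'width': 87.97710267002746} 18.700000000000003
scene cam [1164.26161524  726.22624289  767.28525365] -0.13908082081410228 [421.39589354   0.         252.41230711]
incubator [(0.74, [219.9, 250.1])]
cover_handle [(0.75, [230.3, 136.5])]
cover_hinge [(0.82, [194.7, 199.8])]
flap [(0.92, [225.8, 257.1])]
flap_handle [(0.82, [305.0, 228.5]), (0.55, [194.7, 200.7])]
index_tip [(0.67, [292.7, 218.6]), (0.33, [225.7, 256.9])]
reagent_bottle_mid [(0.92, [319.0, 297.6])]
jar_mid []
wrench [(0.61, [228.2, 258.2]), (0.46, [253.0, 166.9])]
top cam [ 505.84859015  -16.69315463 1047.05323338] -0.02692874970792704 [356.41415332   0.         252.28517652]
incubator [(0.88, [238.1, 142.6])]
cover_handle [(0.75, [254.0, 159.6])]
cover_hinge [(0.72, [267.4, 130.2])]
flap [(0.94, [189.7, 112.6])]
flap_handle [(0.77, [170.0, 185.4])]
index_tip [(0.79, [133.1, 133.1])]
reagent_bottle_mid [(0.78, [118.7, 147.9])]
jar_mid [(0.89, [323.8, 192.4])]
wrench [(0.78, [328.7, 254.8]), (0.64, [324.3, 191.4])]
```

View pics/scene0.png

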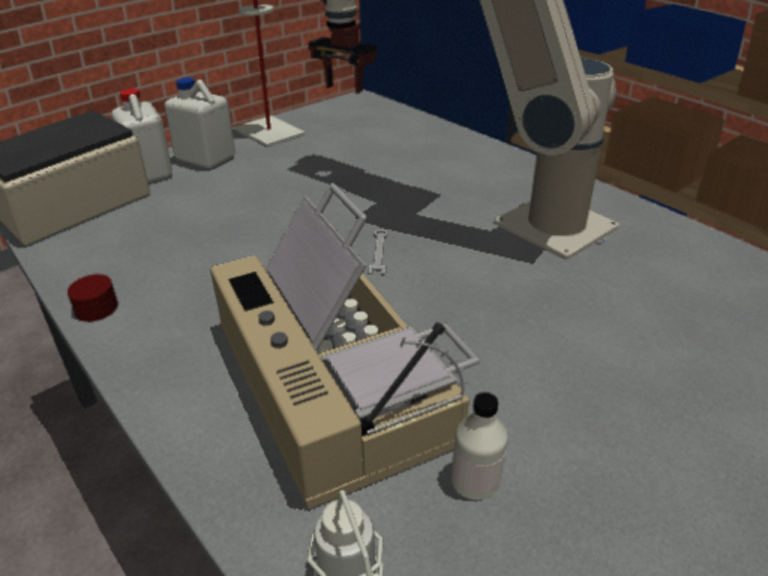

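View pics/top0.png

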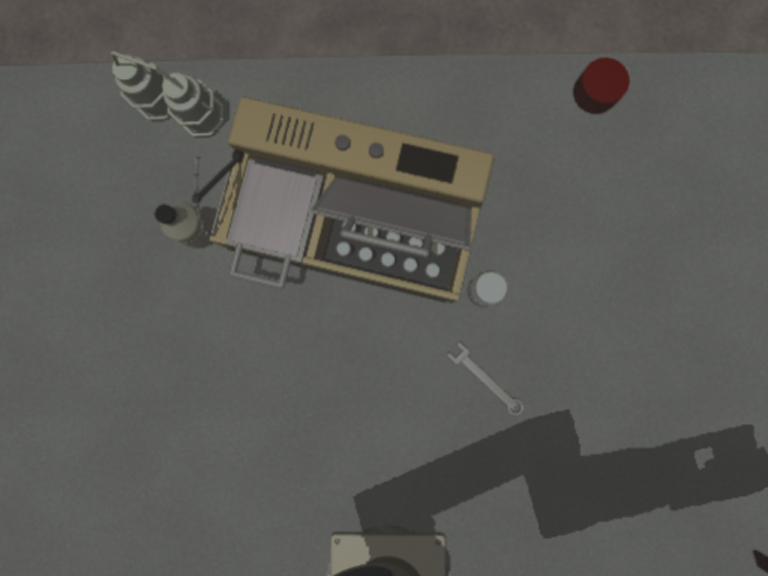

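```bash
cat >> h.py <<'E'
def pts(p):
    x,y,w,c,i=p; R=np.array([[np.cos(w),-np.sin(w),0],[np.sin(w),np.cos(w),0],[0,0,1]])
    f=lambda a,r,yy:[30-r*np.cos(a),yy,112+r*np.sin(a)]
    L={"incubator":[0,0,0],"cover_handle":f(c,208,-90),"cover_hinge":[30,-90,112],"flap":[30,125,112],"flap_handle":f(0,208,125),"index_tip":f(i,172,212)}
    return {k:R@np.array(v)+[x,y,0] for k,v in L.items()}
E
python3 - <<'E'
from h import *
S=get_image("scene");T=get_image("top")
obs=[]
for im in(S,T):
    for l in "incubator cover_handle cover_hinge flap flap_handle index_tip".split():
        m=mark_of(im,l)
        if m: obs.append((im,l,np.array(m[0]["location"][::-1])))
def res(p):
    L=pts(p); return np.concatenate([proj(im,L[l])[0]-o for im,l,o in obs])
r=min((least_squares(res,[600,0,w,c,i],loss="soft_l1") for w in(-.4,0,.4) for c in(.4,1) for i in (.4,.9)),key=lambda r:r.cost)
print(r.x,r.cost)
for (im,l,o),e in zip(obs,res(r.x).reshape(-1,2)): print(im["shot"],l,e.round(1))
print({k:v.round(0) for k,v in pts(r.x).items()})
E
```

```text
[729.44722398  63.46323427  18.59302271  51.25119372  57.40402752] 14.512006826655481
3 incubator [-0.   0.1]
3 cover_handle [-0.9 -0.7]
3 cover_hinge [-0.1  1.5]
3 flap [-1.6  1.8]
3 flap_handle [ 1.6 -0.8]
3 index_tip [-0.8 -2.1]
4 incubator [-0.2  0.9]
4 cover_handle [1.2 1.8]
4 cover_hinge [0.4 0.3]
4 flap [-1.3 -1.7]
4 flap_handle [-2.3 -2.4]
4 index_tip [-0.7  2.1]
{'incubator': array([729.,  63.,   0.]), 'cover_handle': array([625.,  -2., 285.]), 'cover_hinge': array([736., -31., 112.]), 'flap': array([790., 177., 112.]), 'flap_handle': array([589., 230., 112.]), 'index_tip': array([703., 290., 242.])}
```

The scene picture shows the cover about half open with its loop at about (340,200). The flap is down with its handle at (460,345), and the dark index arm runs from (368,425) to (438,328). The bottle is at (480,460). The top view agrees, and it shows the jar at (490,288) and the wrench at (485,380). The fit, modulo 2π, gives yaw -0.257, cover 0.986 and index 0.855, with residuals up to about 2.5 px. Next I'll average a few more pictures and work out the grasp.

```bash
cat >> h.py <<'E'
from scipy.spatial.transform import Rotation as Ro
def frame(w,tilt):
    xi=np.array([np.cos(w),np.sin(w),0]); yi=np.array([-np.sin(w),np.cos(w),0]); up=np.array([0,0,1.])
    z=np.sin(tilt)*xi-np.cos(tilt)*up
    return [np.c_[np.cross(s*yi,z),s*yi,z] for s in(1,-1)]
def fit(n=4,p0=(729,63,-.257,.986,.855)):
    obs=[]
    for k in range(n):
        for im in(get_image("scene"),get_image("top")):
            for l in "incubator cover_handle cover_hinge flap flap_handle index_tip".split():
                m=mark_of(im,l)
                if m: obs.append((im,l,np.array(m[0]["location"][::-1])))
    res=lambda p:np.concatenate([proj(im,pts(p)[l])[0]-o for im,l,o in obs])
    r=least_squares(res,p0,loss="soft_l1",x_scale=[10,10,.1,.1,.1]); return r.x,obs,res(r.x).reshape(-1,2)
E
python3 - <<'E'
from h import *
x,obs,e=fit(); print(x.round(3)); np.save("x.npy",x)
for v in("scene","top"):
  for l in pts(x):
    q=[a for a,(im,ll,o) in zip(e,obs) if ll==l and (im["mtx"][0,0]>400)==(v=="scene")]
    if q: print(v,l,np.mean(q,0).round(1),np.std(q,0).round(1))
print({k:v.round(0) for k,v in pts(x).items()})
# bottle/jar on plane of mid height
T=get_image("top")
for l,z in(("reagent_bottle_mid",85),("jar_mid",45),("wrench",3)):
    m=mark_of(T,l)
    if m:
        o=np.array(m[0]["location"][::-1]); print(l,least_squares(lambda p:proj(T,[p[0],p[1],z])[0]-o,[600,0]).x.round(0))
o=get_obs(); R0=Ro.from_rotvec(o["orientation"])
for t in(.6,.8,1.0):
  for R in frame(x[2],t):
    print(t,(Ro.from_matrix(R)*R0.inv()).as_rotvec().round(3),R[:,2].round(3),R[:,0].round(2))
vis=T["color"].copy()
for p in pts(x).values():
    u=proj(T,p)[0]; cv2.circle(vis,tuple(int(round(a)) for a in u),2,(255,0,0),-1)
S=get_image("scene"); v2=S["color"].copy()
for p in pts(x).values():
    u=proj(S,p)[0]; cv2.circle(v2,tuple(int(round(a)) for a in u),2,(255,0,0),-1)
cv2.imwrite("pics/ov.png",cv2.resize(np.hstack([vis[50:250,60:330],v2[100:350,130:400][:200]])[:,:,::-1],None,fx=1.48,fy=1.48,interpolation=cv2.INTER_CUBIC))
E
```

```text
[ 7.27189e+02  6.16760e+01 -2.62000e-01  1.00100e+00  8.46000e-01]
scene incubator [-0.5 -0. ] [1.1 1. ]
scene cover_handle [-0.8 -0.9] [0.8 0.6]
scene cover_hinge [-0.6  1.6] [0.5 0.8]
scene flap [-0.4 -1. ] [1.3 0. ]
scene flap_handle [2.4 0.6] [0.6 1.3]
scene index_tip [ 0.1 -1.8] [1.3 0.8]
top incubator [ 0.  -1.6] [0.8 1.4]
top cover_handle [0.6 1. ] [0.4 0.5]
top cover_hinge [-1.4  1.3] [1.3 2.3]
top flap [ 2. -1.] [1.2 0.2]
top flap_handle [-1.8 -0.8] [0.6 1. ]
top index_tip [-82.3 -13. ] [83.6 27.2]
{'incubator': array([727.,  62.,   0.]), 'cover_handle': array([624.,  -4., 287.]), 'cover_hinge': array([733., -33., 112.]), 'flap': array([789., 175., 112.]), 'flap_handle': array([588., 229., 112.]), 'index_tip': array([701., 288., 241.])}
reagent_bottle_mid [704. 374.]
jar_mid [ 572. -188.]
wrench [ 387. -200.]
0.6 [ 0.514 -0.509 -2.033] [ 0.545 -0.146 -0.825] [-0.8   0.21 -0.56]
0.6 [-0.441 -0.446  1.002] [ 0.545 -0.146 -0.825] [ 0.8  -0.21  0.56]
0.8 [ 0.683 -0.675 -1.975] [ 0.693 -0.186 -0.697] [-0.67  0.18 -0.72]
0.8 [-0.587 -0.594  0.977] [ 0.693 -0.186 -0.697] [ 0.67 -0.18  0.72]
1.0 [ 0.849 -0.839 -1.9  ] [ 0.813 -0.218 -0.54 ] [-0.52  0.14 -0.84]
1.0 [-0.733 -0.741  0.944] [ 0.813 -0.218 -0.54 ] [ 0.52 -0.14  0.84]
```

View pics/ov.png

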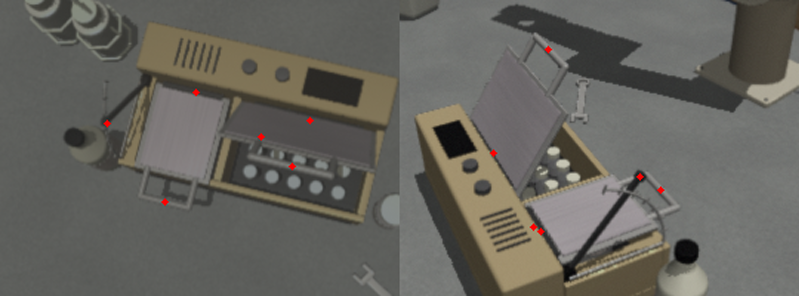

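The overlay puts the model points on the real parts: cover bar, flap bar, index tip and hinge. I'm moving now, with a 0.8 rad tilted grasp.

Emit:
{"api": "move_arm", "payload": {"motion": [[20, 31, 8, -0.029, -0.03, 0.049, 70], [40, 61, 15, -0.059, -0.06, 0.098, 50], [60, 92, 23, -0.088, -0.089, 0.147, 30], [80, 122, 30, -0.117, -0.119, 0.195, 30], [100, 153, 38, -0.147, -0.149, 0.244, 30]]}}

```text
t: 5.17
ee_pos: [269.6, -447.3, 230.0]
orientation: [2.68, -1.553, 0.325]
ft_force: [0.4, 0.4, 0.0]
width: 57.9
```

Emit:
{"api": "move_arm", "payload": {"motion": [[20, 31, 8, -0.029, -0.03, 0.049, 30], [40, 61, 15, -0.059, -0.06, 0.098, 30], [60, 92, 23, -0.088, -0.089, 0.147, 30], [80, 122, 30, -0.117, -0.119, 0.195, 30], [100, 153, 38, -0.147, -0.149, 0.244, 30]]}}

```text
t: 5.58
ee_pos: [369.6, -294.3, 268.4]
orientation: [2.784, -1.177, 0.634]
ft_force: [-0.6, -0.3, 0.2]
width: 30.2
```

Emit:
{"api": "move_arm", "payload": {"motion": [[20, 31, 8, -0.029, -0.03, 0.049, 30], [40, 61, 15, -0.059, -0.06, 0.098, 30], [60, 92, 23, -0.088, -0.089, 0.147, 30], [80, 122, 30, -0.117, -0.119, 0.195, 30], [100, 153, 38, -0.147, -0.149, 0.244, 30]]}}

```text
t: 6.0
ee_pos: [469.6, -141.0, 306.8]
orientation: [2.816, -0.777, 0.923]
ft_force: [0.0, -1.1, -0.6]
width: 29.7
```

Emit:
{"api": "move_arm", "payload": {"motion": [[20, 31, 8, -0.029, -0.03, 0.049, 30], [40, 61, 15, -0.059, -0.06, 0.098, 30], [60, 92, 23, -0.088, -0.089, 0.147, 30], [80, 122, 30, -0.117, -0.119, 0.195, 30], [100, 153, 38, -0.147, -0.149, 0.244, 30]]}}

```text
t: 6.42
ee_pos: [569.6, 12.5, 344.6]
orientation: [2.778, -0.363, 1.183]
ft_force: [0.3, -1.3, 0.5]
width: 30.2
```

```bash
python3 - <<'E'
from h import *
o=get_obs(); R=Ro.from_rotvec(o["orientation"]); x=np.load("x.npy")
print(o["ee_pos"],o["qpos"].round(2),"axis",R.as_matrix()[:,2],"err",(Ro.from_matrix(frame(x[2],.8)[1])*R.inv()).as_rotvec())
P=pts(x)["cover_handle"]; print("to go",P+18.7*R.as_matrix()[:,2]-o["ee_pos"])
save(get_image("scene"),"s1.png"); 
E
```

```text
[569.63726133  12.4596351  344.63629198] [ 0.19 -0.1   2.15 -0.78  0.46  1.04] axis [ 0.69680093 -0.18426613 -0.6931915 ] err [ 0.00047671  0.00493226 -0.00313193]
to go [ 67.8338524  -19.81865724 -70.46460905]
```

View pics/s1.png

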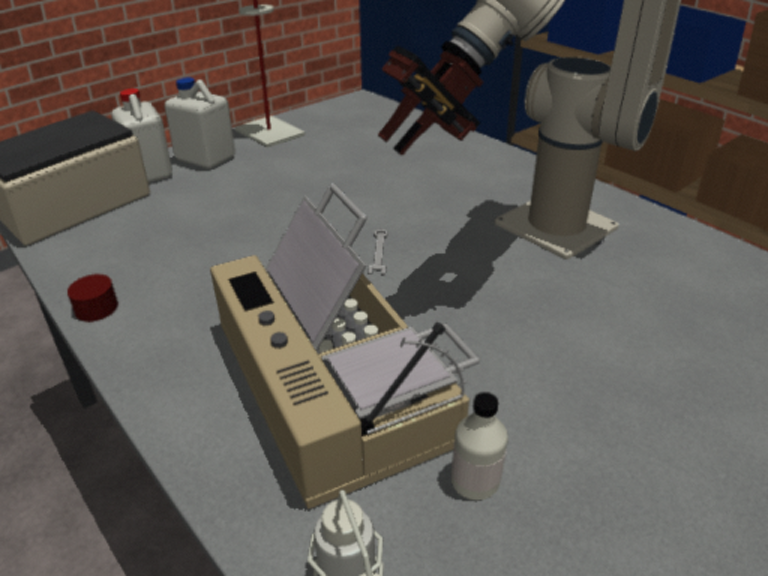

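The picture shows the gripper tilted, with its fingertips at (395,145), lined up toward the cover bar at (345,205). I'll advance along the tool axis, opened to 44, and close.

Emit:
{"api": "move_arm", "payload": {"motion": [[14, -4, -14, 0, 0, 0, 44], [28, -8, -28, 0, 0, 0, 44], [42, -12, -42, 0, 0, 0, 44], [55, -16, -57, 0, 0, 0, 44], [68, -20, -70, 0, 0, 0, 44]]}}

```text
t: 6.88
ee_pos: [637.4, -9.7, 272.9]
orientation: [2.779, -0.367, 1.178]
ft_force: [0.1, -0.4, 1.1]
width: 44.0
```

```bash
python3 - <<'E'
from h import *
a=get_image("scene");b=get_image("top")
f=lambda im,c,r:cv2.resize(im["color"][r-45:r+45,c-45:c+45,::-1],(380,380),interpolation=cv2.INTER_CUBIC)
cv2.imwrite("pics/g1.png",np.hstack([f(a,230,136),f(b,254,160)]))
E
```

```text
(no output)
```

View pics/g1.png

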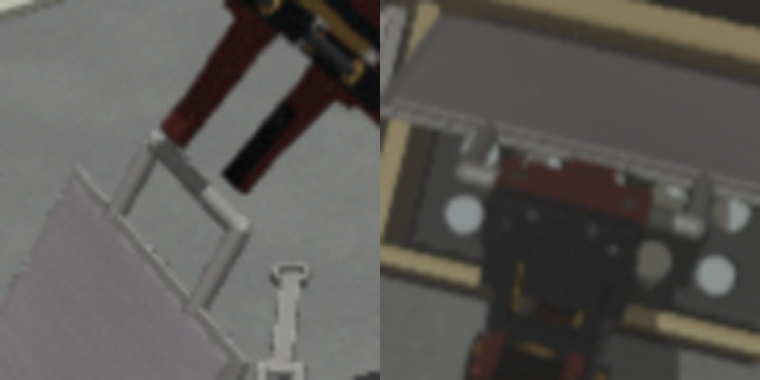

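```bash
python3 - <<'E'
from h import *
o=get_obs(); R=Ro.from_rotvec(o["orientation"]).as_matrix(); t=o["ee_pos"]; x=np.load("x.npy")
a=get_image("scene");b=get_image("top");P=pts(x)["cover_handle"]; yi=np.array([-np.sin(x[2]),np.cos(x[2]),0])
for im,c,r in((a,230,136),(b,254,160)):
    f=lambda p:((proj(im,p)[0]-[c-45,r-45])*380/90).round(0)
    print("tips+,-",f(t+22*R[:,0]),f(t-22*R[:,0]),"grasp",f(t-18.7*R[:,2]),"bar ends",f(P+60*yi),f(P),f(P-60*yi))
    print(marks(im,"cover_handle"),proj(im,P))
E
```

```text
tips+,- [141. 185.] [193. 221.] grasp [188. 178.] bar ends [233. 222.] [191. 176.] [152. 134.]
[(0.78, [231.0, 131.4])] [[230.13258148 132.7298496 ]]
tips+,- [223. 143.] [208. 210.] grasp [208. 198.] bar ends [ 89. 167.] [203. 197.] [317. 226.]
[(0.66, [256.1, 159.8])] [[256.96932143 161.56591545]]
```

```bash
python3 - <<'E'
from h import *
o=get_obs(); R=Ro.from_rotvec(o["orientation"]).as_matrix(); t=o["ee_pos"]; print(o["t"],t)
a=get_image("scene");b=get_image("top")
print("s1 tips",[(proj(a,np.array([569.6,12.5,344.6])+s*15*R[:,0])[0]*1.5).round() for s in(1,-1)])
def f(im,c,r):
    v=cv2.resize(im["color"][r-45:r+45,c-45:c+45,::-1],(380,380),interpolation=cv2.INTER_CUBIC)
    for p,col in((t,(0,0,255)),(t-18.7*R[:,2],(0,255,0)),(t-80*R[:,2],(255,0,0)),(t+22*R[:,0],(0,255,255)),(t-22*R[:,0],(255,255,0))):
        u=(proj(im,p)[0]-[c-45,r-45])*380/90; cv2.circle(v,(int(u[0]),int(u[1])),3,col,-1)
    return v
cv2.imwrite("pics/g2.png",np.hstack([f(a,230,126),f(b,254,160)]))
E
```

```text
7.1833 [636.77068915  -9.5864559  274.66634503]
s1 tips [array([371., 155.]), array([383., 165.])]
```

View pics/g2.png

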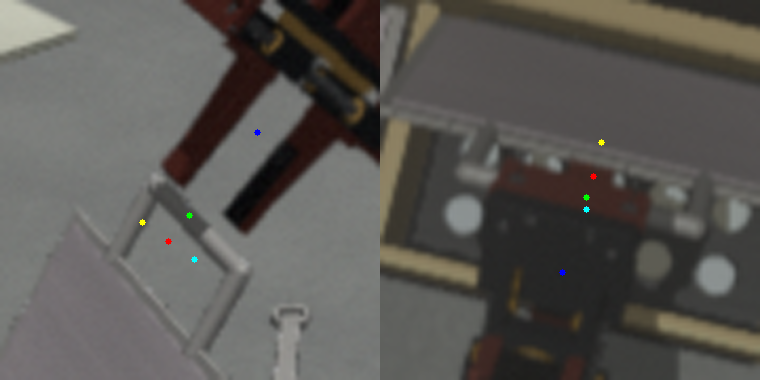

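The drawn fingertips lie about 10 px (about 30 mm) short of the claimed TCP, in both this picture and the previous one. A close test will settle it, since the width shows whether the bar is between the pads.

Emit:
{"api": "move_arm", "payload": {"motion": [[0, 0, 0, 0, 0, 0, 4], [0, 0, 0, 0, 0, 0, 4], [0, 0, 0, 0, 0, 0, 4], [0, 0, 0, 0, 0, 0, 4], [0, 0, 0, 0, 0, 0, 4]]}}

```text
t: 7.7
ee_pos: [637.0, -9.7, 273.9]
orientation: [2.778, -0.367, 1.179]
ft_force: [0.1, -0.4, -0.2]
width: 14.1
```

```bash
python3 - <<'E'
from h import *
o=get_obs(); R=Ro.from_rotvec(o["orientation"]).as_matrix(); t=o["ee_pos"]; g=t-18.7*R[:,2]
print(o["width"],o["ft_force"])
a=get_image("top"); 
for s in(1,-1):
  for w in(37.5,-37.5):
    u=(proj(a,g-61*R[:,2]+89*s*R[:,0]+w*R[:,1])[0]-[209,115])*380/90; print(s,w,u.round(0)+[380,0])
E
```

```text
14.127146372343296 [ 0.08274504 -0.3624961  -0.16463475]
1 37.5 [677. 142.]
1 -37.5 [512. 100.]
-1 37.5 [605. 418.]
-1 -37.5 [466. 381.]
```

Emit:
{"api": "move_arm", "payload": {"motion": [[0, 0, 0, 0, 0, 0, 4], [0, 0, 0, 0, 0, 0, 4], [0, 0, 0, 0, 0, 0, 4]]}}

```text
t: 8.0
ee_pos: [637.0, -9.7, 273.7]
orientation: [2.778, -0.367, 1.178]
ft_force: [0.2, -0.3, -0.6]
width: 4.0
```

The fingers closed to 4 mm on nothing, so the offset is real. I'll measure it from both views.

```bash
python3 - <<'E'
from h import *
o=get_obs(); R=Ro.from_rotvec(o["orientation"]).as_matrix(); t=o["ee_pos"]; g=t-18.7*R[:,2]
a=get_image("scene");b=get_image("top")
def f(im,c,r,k=6):
    v=cv2.resize(im["color"][r-45:r+45,c-33:c+33,::-1],None,fx=k,fy=k,interpolation=cv2.INTER_CUBIC)
    for d,cs in((0*R[:,2],(0,0,255)),(-30*R[:,2],(0,255,0))):
        for q in [t+d]+[g-61*R[:,2]+89*s*R[:,0]+w*R[:,1]+d for s in(1,-1) for w in(37.5,-37.5)]:
            u=(proj(im,q)[0]-[c-33,r-45])*k; cv2.circle(v,(int(u[0]),int(u[1])),4,cs,-1)
    return v
cv2.imwrite("pics/g3.png",np.hstack([f(a,245,110),f(b,256,175)]))
E
```

```text
(no output)
```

View pics/g3.png

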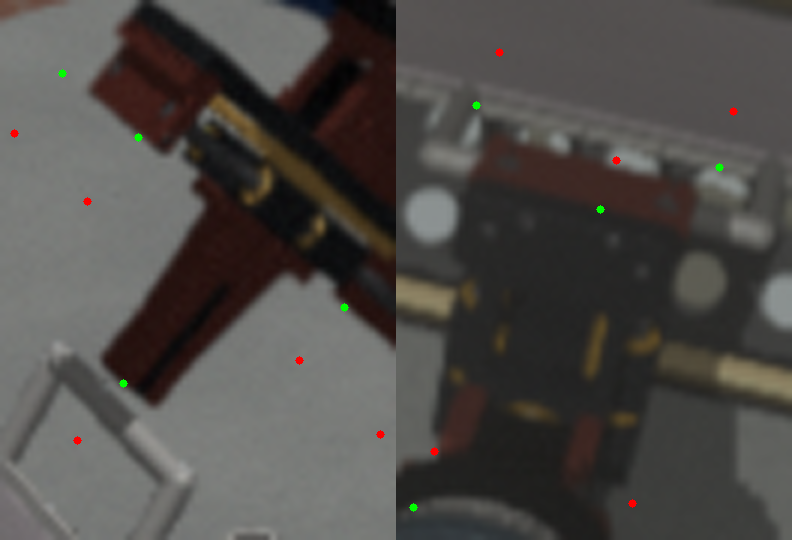

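```bash
python3 - <<'E'
from h import *
a=get_image("scene"); o=get_obs(); print(o["ee_pos"],o["qpos"])
R=Ro.from_rotvec([-2.50306,1.89689,.00194]).as_matrix(); t=np.array([168.9,-601.1,191])
for dz in(0,30):
  for s in(44,-44): print(dz,s,(proj(a,t+[0,0,dz]+s*R[:,0])[0]*1.5).round())
for d in ([0,0,0],[-21,5.5,21]): print((proj(a,t+d)[0]*1.5).round())
E
```

```text
[636.98262815  -9.71855469 273.70692833] [ 0.10359029  0.12571505  2.11118092 -1.0962878   0.29280244  1.33953772]
0 44 [331.  97.]
0 -44 [358. 103.]
30 44 [331.  87.]
30 -44 [357.  92.]
[344. 100.]
[352.  91.]
```

The start picture also fits a tip 30 mm behind the reported TCP along the tool axis. So I'll treat the grasp point as lying 48.7 mm behind the reported TCP. I'll also ease the tilt as the cover goes down, to stay clear of the wrist limit (q5), and plan all waypoints now.

```bash
cat >> h.py <<'E'
OFF=48.7
X=np.load("x.npy"); 
def tcp(g,tilt):
    R=frame(X[2],tilt)[1]; return np.array(g)+OFF*R[:,2],Ro.from_matrix(R)
def handle(th,yy):
    w=X[2]; R=np.array([[np.cos(w),-np.sin(w),0],[np.sin(w),np.cos(w),0],[0,0,1]])
    return R@[30-208*np.cos(th),yy,112+208*np.sin(th)]+[X[0],X[1],0]
def rel(a,b):
    return np.r_[(b[0]-a[0]).round(1),(b[1]*a[1].inv()).as_rotvec().round(3)].tolist()
E
python3 - <<'E'
from h import *
o=get_obs(); R=Ro.from_rotvec(o["orientation"]); cur=(o["ee_pos"],R)
g=handle(X[3],-90); T=lambda th:.25+.35*th
z=frame(X[2],T(X[3]))[1][:,2]
pre=tcp(g-32*z,T(X[3])); at=tcp(g,T(X[3]))
print("pre",rel(cur,pre)); print("adv",rel(pre,at))
ths=[X[3],.8,.6,.4,.25,.12,.03,-.02]
for a,b in zip(ths,ths[1:]):
    s=tcp(handle(a,-90),T(a)); print(b)
    for k in(1,2,3,4,5):
        th=a+(b-a)*k/5; print("  ",rel(s,tcp(handle(th,-90),T(th))))
E
```

```text
pre [-3.4, 3.4, -0.4, 0.051, 0.195, 0.0]
adv [17.5, -4.7, -26.4, 0.0, 0.0, 0.0]
0.8
   [-7.3, 1.9, -5.0, 0.004, 0.014, 0.0]
   [-14.3, 3.9, -10.3, 0.007, 0.027, 0.0]
   [-21.2, 5.7, -15.9, 0.011, 0.041, -0.0]
   [-27.9, 7.5, -21.7, 0.015, 0.054, 0.0]
   [-34.4, 9.2, -27.8, 0.018, 0.068, 0.0]
0.6
   [-6.2, 1.7, -6.3, 0.004, 0.014, -0.0]
   [-12.2, 3.3, -12.7, 0.007, 0.027, 0.0]
   [-18.0, 4.8, -19.4, 0.011, 0.041, -0.0]
   [-23.5, 6.3, -26.3, 0.015, 0.054, -0.0]
   [-28.7, 7.7, -33.4, 0.018, 0.068, -0.0]
0.4
   [-5.0, 1.3, -7.3, 0.004, 0.014, 0.0]
   [-9.7, 2.6, -14.7, 0.007, 0.027, 0.0]
   [-14.2, 3.8, -22.3, 0.011, 0.041, 0.0]
   [-18.3, 4.9, -30.0, 0.015, 0.054, 0.0]
   [-22.2, 6.0, -37.9, 0.018, 0.068, 0.0]
0.25
   [-2.7, 0.7, -6.0, 0.003, 0.01, -0.0]
   [-5.3, 1.4, -12.0, 0.005, 0.02, 0.0]
   [-7.7, 2.1, -18.1, 0.008, 0.03, -0.0]
   [-9.9, 2.7, -24.3, 0.011, 0.041, -0.0]
   [-11.9, 3.2, -30.4, 0.014, 0.051, -0.0]
0.12
   [-1.6, 0.4, -5.4, 0.002, 0.009, 0.0]
   [-3.1, 0.8, -10.8, 0.005, 0.018, 0.0]
   [-4.5, 1.2, -16.3, 0.007, 0.026, -0.0]
   [-5.7, 1.5, -21.8, 0.009, 0.035, -0.0]
   [-6.8, 1.8, -27.2, 0.012, 0.044, 0.0]
0.03
   [-0.7, 0.2, -3.8, 0.002, 0.006, 0.0]
   [-1.3, 0.4, -7.6, 0.003, 0.012, -0.0]
   [-1.9, 0.5, -11.4, 0.005, 0.018, 0.0]
   [-2.4, 0.6, -15.3, 0.007, 0.024, 0.0]
   [-2.8, 0.7, -19.1, 0.008, 0.03, 0.0]
-0.02
   [-0.2, 0.1, -2.1, 0.001, 0.003, -0.0]
   [-0.4, 0.1, -4.2, 0.002, 0.007, 0.0]
   [-0.6, 0.2, -6.4, 0.003, 0.01, -0.0]
   [-0.7, 0.2, -8.5, 0.004, 0.014, 0.0]
   [-0.8, 0.2, -10.6, 0.005, 0.017, -0.0]
```

Emit:
{"api": "move_arm", "payload": {"motion": [[-1, 1, 0, 0.017, 0.065, 0, 44], [-2, 2, 0, 0.034, 0.13, 0, 44], [-3.4, 3.4, 0, 0.051, 0.195, 0, 44], [-3.4, 3.4, 0, 0.051, 0.195, 0, 44], [-3.4, 3.4, 0, 0.051, 0.195, 0, 44]]}}

```text
t: 8.57
ee_pos: [635.8, -5.8, 275.9]
orientation: [2.905, -0.384, 0.902]
ft_force: [0.3, 0.3, -0.0]
width: 33.6
```

Emit:
{"api": "move_arm", "payload": {"motion": [[0, 0, 0, 0, 0, 0, 44], [4.5, -1.2, -6.5, 0, 0, 0, 44], [9, -2.4, -13, 0, 0, 0, 44], [13.5, -3.6, -20, 0, 0, 0, 44], [17.5, -4.7, -26.4, 0, 0, 0, 44]]}}

```text
t: 8.98
ee_pos: [650.9, -11.2, 245.7]
orientation: [2.904, -0.383, 0.897]
ft_force: [-0.3, -0.7, -0.2]
width: 43.9
```

Emit:
{"api": "move_arm", "payload": {"motion": [[0, 0, 0, 0, 0, 0, 4], [0, 0, 0, 0, 0, 0, 4], [0, 0, 0, 0, 0, 0, 4], [0, 0, 0, 0, 0, 0, 4], [0, 0, 0, 0, 0, 0, 4]]}}

```text
t: 9.4
ee_pos: [650.0, -10.8, 246.7]
orientation: [2.904, -0.384, 0.896]
ft_force: [-7.5, 3.7, -1.3]
width: 14.2
```

Emit:
{"api": "move_arm", "payload": {"motion": [[0, 0, 0, 0, 0, 0, 4], [0, 0, 0, 0, 0, 0, 4]]}}

```text
t: 9.57
ee_pos: [649.6, -10.8, 246.4]
orientation: [2.905, -0.383, 0.895]
ft_force: [-4.5, 2.8, -2.4]
width: 11.3
```

The width holds at 11.3 mm, so the bar is gripped. Lowering now.

Emit:
{"api": "move_arm", "payload": {"motion": [[-7.3, 1.9, -5, 0.004, 0.014, 0, 4], [-14.3, 3.9, -10.3, 0.007, 0.027, 0, 4], [-21.2, 5.7, -15.9, 0.011, 0.041, 0, 4], [-27.9, 7.5, -21.7, 0.015, 0.054, 0, 4], [-34.4, 9.2, -27.8, 0.018, 0.068, 0, 4]]}}

```text
t: 9.98
ee_pos: [618.1, -2.3, 221.6]
orientation: [2.94, -0.388, 0.804]
ft_force: [3.8, -3.9, 2.5]
width: 11.4
```

Emit:
{"api": "move_arm", "payload": {"motion": [[-6.2, 1.7, -6.3, 0.004, 0.014, 0, 4], [-12.2, 3.3, -12.7, 0.007, 0.027, 0, 4], [-18, 4.8, -19.4, 0.011, 0.041, 0, 4], [-23.5, 6.3, -26.3, 0.015, 0.054, 0, 4], [-28.7, 7.7, -33.4, 0.018, 0.068, 0, 4]]}}

```text
t: 10.4
ee_pos: [588.0, 6.4, 186.1]
orientation: [2.976, -0.392, 0.697]
ft_force: [1.9, -1.2, 4.1]
width: 11.1
```

Forces are small and the motion tracks the arc.

Emit:
{"api": "move_arm", "payload": {"motion": [[-5, 1.3, -7.3, 0.004, 0.014, 0, 4], [-9.7, 2.6, -14.7, 0.007, 0.027, 0, 4], [-14.2, 3.8, -22.3, 0.011, 0.041, 0, 4], [-18.3, 4.9, -30, 0.015, 0.054, 0, 4], [-22.2, 6, -37.9, 0.018, 0.068, 0, 4]]}}

```text
t: 10.82
ee_pos: [565.8, 12.2, 147.6]
orientation: [3.007, -0.396, 0.592]
ft_force: [5.8, -0.5, 2.8]
width: 11.5
```

Emit:
{"api": "move_arm", "payload": {"motion": [[-2.7, 0.7, -6, 0.003, 0.01, 0, 4], [-5.3, 1.4, -12, 0.005, 0.02, 0, 4], [-7.7, 2.1, -18.1, 0.008, 0.03, 0, 4], [-9.9, 2.7, -24.3, 0.011, 0.041, 0, 4], [-11.9, 3.2, -30.4, 0.014, 0.051, 0, 4]]}}

```text
t: 11.23
ee_pos: [554.1, 15.1, 117.5]
orientation: [3.028, -0.399, 0.514]
ft_force: [4.7, 0.1, 3.0]
width: 11.2
```

Emit:
{"api": "move_arm", "payload": {"motion": [[-1.6, 0.4, -5.4, 0.002, 0.009, 0, 4], [-3.1, 0.8, -10.8, 0.005, 0.018, 0, 4], [-4.5, 1.2, -16.3, 0.007, 0.026, 0, 4], [-5.7, 1.5, -21.8, 0.009, 0.035, 0, 4], [-6.8, 1.8, -27.2, 0.012, 0.044, 0, 4]]}}

```text
t: 11.65
ee_pos: [547.8, 16.8, 90.5]
orientation: [3.045, -0.402, 0.447]
ft_force: [7.3, -0.8, 3.3]
width: 11.1
```

Emit:
{"api": "move_arm", "payload": {"motion": [[-0.7, 0.2, -3.8, 0.002, 0.006, 0, 4], [-1.3, 0.4, -7.6, 0.003, 0.012, 0, 4], [-1.9, 0.5, -11.4, 0.005, 0.018, 0, 4], [-2.4, 0.6, -15.3, 0.007, 0.024, 0, 4], [-2.8, 0.7, -19.1, 0.008, 0.03, 0, 4]]}}

```text
t: 12.07
ee_pos: [545.5, 17.4, 71.7]
orientation: [3.055, -0.403, 0.402]
ft_force: [7.1, -1.3, 4.5]
width: 11.1
```

Emit:
{"api": "move_arm", "payload": {"motion": [[-0.2, 0.1, -2.1, 0.001, 0.003, 0, 4], [-0.4, 0.1, -4.2, 0.002, 0.007, 0, 4], [-0.6, 0.2, -6.4, 0.003, 0.01, 0, 4], [-0.7, 0.2, -8.5, 0.004, 0.014, 0, 4], [-0.8, 0.2, -10.6, 0.005, 0.017, 0, 4]]}}

```text
t: 12.48
ee_pos: [547.0, 17.9, 64.7]
orientation: [3.061, -0.404, 0.384]
ft_force: [-6.9, 1.5, 46.0]
width: 11.4
```

Emit:
{"api": "move_arm", "payload": {"motion": [[0, 0, 0, 0, 0, 0, 4], [0, 0, 0, 0, 0, 0, 4], [0, 0, 0, 0, 0, 0, 4]]}}

```text
t: 12.73
ee_pos: [547.0, 17.9, 64.3]
orientation: [3.061, -0.404, 0.384]
ft_force: [-1.9, 0.5, 32.1]
width: 11.5
```

The stop is felt (32 N up) with the bar at z ≈ 111.5, as expected. Releasing and backing off along the tool axis.

Emit:
{"api": "move_arm", "payload": {"motion": [[0, 0, 1, 0, 0, 0, 30], [0, 0, 1, 0, 0, 0, 30], [0, 0, 1, 0, 0, 0, 30], [0, 0, 1, 0, 0, 0, 30], [-5, 1.3, 19, 0, 0, 0, 30]]}}

```text
t: 13.15
ee_pos: [535.3, 18.7, 76.5]
orientation: [3.061, -0.404, 0.36]
ft_force: [-0.1, 0.1, 0.7]
width: 29.7
```

Emit:
{"api": "move_arm", "payload": {"motion": [[-5, 1.3, 19, 0, 0, 0, 30], [-10, 2.6, 39, 0, 0, 0, 30], [-15, 4, 58, 0, 0, 0, 30], [-20, 5.2, 78, 0, 0, 0, 30], [-20, 5.2, 78, 0, 0, 0, 30]]}}

```text
t: 13.57
ee_pos: [518.4, 24.5, 160.0]
orientation: [3.061, -0.404, 0.375]
ft_force: [0.8, 0.7, 0.5]
width: 30.0
```

```bash
python3 - <<'E'
from h import *
o=get_obs(); cur=(o["ee_pos"],Ro.from_rotvec(o["orientation"])); print(o["ft_force"],o["ee_pos"],o["qpos"].round(2))
im=get_image("scene"); save(im,"s2.png"); print(o["t"])
b=get_image("top")
for l,h in(("cover_handle",handle(0,-90)),("flap_handle",handle(0,125))):
    for i in(im,b): print(l,marks(i,l),proj(i,h))
g=handle(0,125)+[1,0,0]; z=frame(X[2],.25)[1][:,2]
pre=tcp(g-80*z,.25); print(g,rel(cur,pre),rel(pre,tcp(g,.25)))
E
```

```text
[0.80518608 0.73208378 0.45812738] [518.40615948  24.45355759 160.04235391] [ 0.08  0.22  2.06 -0.13  0.64  0.44]
13.5667
cover_handle [(0.7, [262.7, 182.4])] [[265.40258739 182.18088586]]
cover_handle [(0.95, [248.1, 202.7])] [[248.81588547 206.91434947]]
flap_handle [(0.64, [303.4, 224.4])] [[306.31558208 228.47203979]]
flap_handle [(0.6, [169.5, 188.1])] [[170.66039348 186.21421654]]
[588.71421876 228.57574192 112.        ] [62.8, 206.1, -17.7, -0.002, -0.006, 0.0] [19.1, -5.1, -77.5, 0.0, 0.0, 0.0]
```

View pics/s2.png

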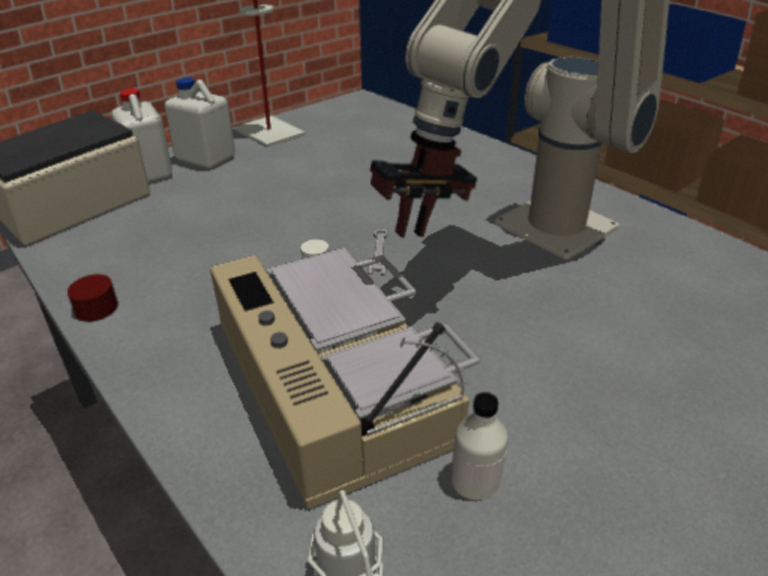

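The picture shows the cover flat and shut with its handle at (405,285). The flap is down with its handle at (460,345). The bottle, jar and wrench have not moved, and the gripper is clear. The grip measurement put the shut cover bar 3 mm ahead in x of the model, so I'll add that for the flap.

Emit:
{"api": "move_arm", "payload": {"motion": [[11, 34, 0, 0, 0, 0, 34], [22, 69, 0, 0, 0, 0, 34], [33, 103, 0, 0, 0, 0, 34], [44, 138, 0, 0, 0, 0, 34], [55, 172, 0, 0, 0, 0, 34]]}}

```text
t: 14.28
ee_pos: [573.3, 197.8, 156.6]
orientation: [3.06, -0.404, 0.37]
ft_force: [0.7, 0.6, -0.1]
width: 33.9
```

Emit:
{"api": "move_arm", "payload": {"motion": [[10, 34, -9, -0.002, -0.006, 0, 34], [10, 34, -18, -0.002, -0.006, 0, 34], [10, 34, -18, -0.002, -0.006, 0, 34]]}}

```text
t: 14.53
ee_pos: [581.9, 231.1, 136.6]
orientation: [3.057, -0.399, 0.375]
ft_force: [-0.5, -0.5, -0.7]
width: 33.8
```

Emit:
{"api": "move_arm", "payload": {"motion": [[4, -1, -16, 0, 0, 0, 34], [8, -2, -32, 0, 0, 0, 34], [12, -3, -48, 0, 0, 0, 34], [15.5, -4, -63, 0, 0, 0, 34], [19, -5, -77, 0, 0, 0, 34]]}}

```text
t: 14.95
ee_pos: [601.7, 223.3, 61.4]
orientation: [3.057, -0.405, 0.378]
ft_force: [-0.5, -0.1, 0.4]
width: 34.2
```

```bash
python3 - <<'E'
from h import *
o=get_obs(); R=Ro.from_rotvec(o["orientation"]).as_matrix(); t=o["ee_pos"]; print(o["ft_force"],o["qpos"].round(2),t-OFF*R[:,2])
a=get_image("scene");b=get_image("top")
f=lambda im,c,r:cv2.resize(im["color"][r-45:r+45,c-45:c+45,::-1],(380,380),interpolation=cv2.INTER_CUBIC)
cv2.imwrite("pics/g4.png",np.hstack([f(a,300,215),f(b,170,186)]))
E
```

```text
[-0.53343983 -0.08692708  0.39358763] [ 0.42  0.55  1.82 -0.28  0.6   0.9 ] [590.20659981 226.52569187 108.62220036]
```

View pics/g4.png

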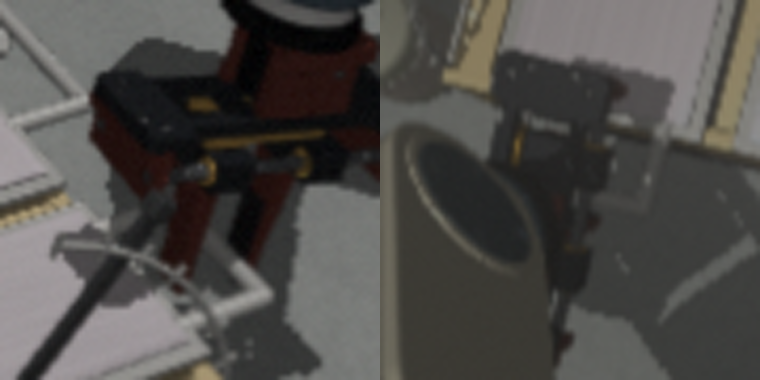

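The crop shows both fingers reaching down into the loop either side of the flap bar, near (235,265). The gripper body is beside the index arm, not touching it, and the force reads about zero. Closing.

Emit:
{"api": "move_arm", "payload": {"motion": [[0, 0, 3, 0, 0, 0, 4], [0, 0, 3, 0, 0, 0, 4], [0, 0, 3, 0, 0, 0, 4], [0, 0, 3, 0, 0, 0, 4], [0, 0, 3, 0, 0, 0, 4]]}}

```text
t: 15.47
ee_pos: [598.5, 226.2, 65.8]
orientation: [3.059, -0.404, 0.373]
ft_force: [-16.4, 9.5, 5.3]
width: 11.1
```

Emit:
{"api": "move_arm", "payload": {"motion": [[0, 0, 3, 0, 0, 0, 4], [0, 0, 3, 0, 0, 0, 4]]}}

```text
t: 15.63
ee_pos: [598.4, 226.2, 68.5]
orientation: [3.059, -0.404, 0.373]
ft_force: [-13.7, 8.9, -1.8]
width: 11.2
```

```bash
python3 - <<'E'
from h import *
o=get_obs(); R=Ro.from_rotvec(o["orientation"]).as_matrix(); g=o["ee_pos"]-OFF*R[:,2]; print(o["width"],o["ft_force"],g)
T=lambda th:.25+.3*th
ths=[0,.12,.3,.5,.68,X[4]]; print(X[4])
for a,b in zip(ths,ths[1:]):
    s=tcp(handle(a,125),T(a)); print(b)
    for k in(1,2,3,4,5):
        th=a+(b-a)*k/5; print("  ",rel(s,tcp(handle(th,125),T(th))))
E
```

```text
11.203458240588391 [-13.73570723   8.87086394  -1.83209342] [587.14763504 229.34792663 115.72556308]
0.8458975799668286
0.12
   [0.4, -0.1, 5.1, -0.002, -0.007, 0.0]
   [0.9, -0.2, 10.2, -0.004, -0.014, 0.0]
   [1.5, -0.4, 15.2, -0.006, -0.021, 0.0]
   [2.2, -0.6, 20.3, -0.007, -0.028, -0.0]
   [3.1, -0.8, 25.4, -0.009, -0.035, 0.0]
0.3
   [1.5, -0.4, 7.6, -0.003, -0.01, -0.0]
   [3.2, -0.9, 15.1, -0.006, -0.021, -0.0]
   [5.2, -1.4, 22.6, -0.008, -0.031, -0.0]
   [7.5, -2.0, 30.0, -0.011, -0.042, -0.0]
   [9.9, -2.7, 37.4, -0.014, -0.052, -0.0]
0.5
   [3.1, -0.8, 8.1, -0.003, -0.012, 0.0]
   [6.4, -1.7, 16.1, -0.006, -0.023, 0.0]
   [10.1, -2.7, 24.0, -0.009, -0.035, 0.0]
   [14.0, -3.8, 31.7, -0.012, -0.046, 0.0]
   [18.2, -4.9, 39.3, -0.016, -0.058, -0.0]
0.68
   [4.0, -1.1, 6.7, -0.003, -0.01, 0.0]
   [8.3, -2.2, 13.3, -0.006, -0.021, -0.0]
   [12.8, -3.4, 19.7, -0.008, -0.031, 0.0]
   [17.5, -4.7, 26.0, -0.011, -0.042, 0.0]
   [22.4, -6.0, 32.2, -0.014, -0.052, 0.0]
0.8458975799668286
   [4.7, -1.3, 5.5, -0.003, -0.01, 0.0]
   [9.6, -2.6, 10.9, -0.005, -0.019, 0.0]
   [14.6, -3.9, 16.1, -0.008, -0.029, 0.0]
   [19.8, -5.3, 21.1, -0.01, -0.038, 0.0]
   [25.1, -6.7, 26.0, -0.013, -0.048, 0.0]
```

Emit:
{"api": "move_arm", "payload": {"motion": [[-2.5, 2, 4, -0.002, -0.007, 0, 4], [-2, 2, 8, -0.004, -0.014, 0, 4], [-1.5, 1.6, 13, -0.006, -0.021, 0, 4], [-0.8, 1.4, 18, -0.007, -0.028, 0, 4], [0.1, 1.2, 22.4, -0.009, -0.035, 0, 4]]}}

```text
t: 16.05
ee_pos: [601.5, 225.9, 91.7]
orientation: [3.046, -0.402, 0.435]
ft_force: [-5.4, -2.2, -2.7]
width: 11.3
```

Emit:
{"api": "move_arm", "payload": {"motion": [[1.5, -0.4, 7.6, -0.003, -0.01, 0, 4], [3.2, -0.9, 15.1, -0.006, -0.021, 0, 4], [5.2, -1.4, 22.6, -0.008, -0.031, 0, 4], [7.5, -2, 30, -0.011, -0.042, 0, 4], [9.9, -2.7, 37.4, -0.014, -0.052, 0, 4]]}}

```text
t: 16.47
ee_pos: [610.5, 223.6, 128.8]
orientation: [3.027, -0.4, 0.513]
ft_force: [-10.1, 0.8, 0.2]
width: 11.5
```

Emit:
{"api": "move_arm", "payload": {"motion": [[3.1, -0.8, 8.1, -0.003, -0.012, 0, 4], [6.4, -1.7, 16.1, -0.006, -0.023, 0, 4], [10.1, -2.7, 24, -0.009, -0.035, 0, 4], [14, -3.8, 31.7, -0.012, -0.046, 0, 4], [18.2, -4.9, 39.3, -0.016, -0.058, 0, 4]]}}

```text
t: 16.88
ee_pos: [627.2, 219.4, 168.1]
orientation: [3.003, -0.398, 0.6]
ft_force: [-21.2, 5.0, 7.5]
width: 11.3
```

Emit:
{"api": "move_arm", "payload": {"motion": [[4, -1.1, 6.7, -0.003, -0.01, 0, 4], [8.3, -2.2, 13.3, -0.006, -0.021, 0, 4], [12.8, -3.4, 19.7, -0.008, -0.031, 0, 4], [17.5, -4.7, 26, -0.011, -0.042, 0, 4], [22.4, -6, 32.2, -0.014, -0.052, 0, 4]]}}

```text
t: 17.3
ee_pos: [651.7, 213.3, 201.7]
orientation: [2.979, -0.394, 0.685]
ft_force: [-12.5, -1.0, 6.5]
width: 11.4
```

Emit:
{"api": "move_arm", "payload": {"motion": [[4.7, -1.3, 5.5, -0.003, -0.01, 0, 4], [9.6, -2.6, 10.9, -0.005, -0.019, 0, 4], [14.6, -3.9, 16.1, -0.008, -0.029, 0, 4], [19.8, -5.3, 21.1, -0.01, -0.038, 0, 4], [25.1, -6.7, 26, -0.013, -0.048, 0, 4]]}}

```text
t: 17.72
ee_pos: [678.7, 206.6, 227.8]
orientation: [2.955, -0.39, 0.761]
ft_force: [-2.6, -0.3, -0.1]
width: 11.2
```

Emit:
{"api": "move_arm", "payload": {"motion": [[0, 0, 0, 0, 0, 0, 4], [0, 0, 0, 0, 0, 0, 4], [0, 0, 0, 0, 0, 0, 4]]}}

```text
t: 17.97
ee_pos: [678.5, 206.5, 227.6]
orientation: [2.956, -0.39, 0.76]
ft_force: [-8.5, 0.6, 6.0]
width: 11.2
```

```bash
python3 - <<'E'
from h import *
o=get_obs(); R=Ro.from_rotvec(o["orientation"]).as_matrix(); g=o["ee_pos"]-OFF*R[:,2]; print(o["width"],o["ft_force"],g,handle(X[4],125))
H=np.array(pts(X)["flap"]); xi=np.array([np.cos(X[2]),np.sin(X[2])])
d=g-H; print("flap angle by grasp",np.arctan2(d[2],-(d[:2]@xi)),np.hypot(d[2],d[:2]@xi))
a=get_image("scene"); v=cv2.resize(a["color"][180:320,200:340,::-1],None,fx=4.2,fy=4.2,interpolation=cv2.INTER_CUBIC); cv2.imwrite("pics/f1.png",v); np.save("pics/f1.npy",a["color"])
print([(l,marks(a,l)) for l in("flap_handle","index_tip","cover_handle")],proj(a,pts(X)["index_tip"]),proj(a,handle(0,-90)))
# model edges: index arm line and flap side edges at angle th
w=X[2]; Rz=Ro.from_rotvec([0,0,w]).as_matrix()
L=lambda th,r,yy:proj(a,Rz@[30-r*np.cos(th),yy,112+r*np.sin(th)]+[X[0],X[1],0])[0]
for th in(.75,.85,.95):
    print(th,"idx",[((L(th,r,212)-[200,180])*4.2).round() for r in(20,172)],"edge+",[((L(th,r,195)-[200,180])*4.2).round() for r in(20,160)])
E
```

```text
11.169325943703354 [-8.47049269  0.61005417  5.98381685] [655.77291905 212.63649424 270.29471059] [655.39809395 210.39325087 267.70184504]
flap angle by grasp 0.85329697007816 210.09255454213408
[('flap_handle', [(0.74, [281.0, 179.8])]), ('index_tip', [(0.73, [293.3, 220.3])]), ('cover_handle', [(0.88, [263.2, 182.7])])] [[292.18730793 218.89559116]] [[265.40258739 182.18088586]]
0.75 idx [array([199., 404.]), array([408., 175.])] edge+ [array([184., 381.]), array([373., 173.])]
0.85 idx [array([196., 403.]), array([386., 163.])] edge+ [array([182., 380.]), array([353., 162.])]
0.95 idx [array([193., 402.]), array([362., 153.])] edge+ [array([179., 379.]), array([330., 153.])]
```

View pics/f1.png

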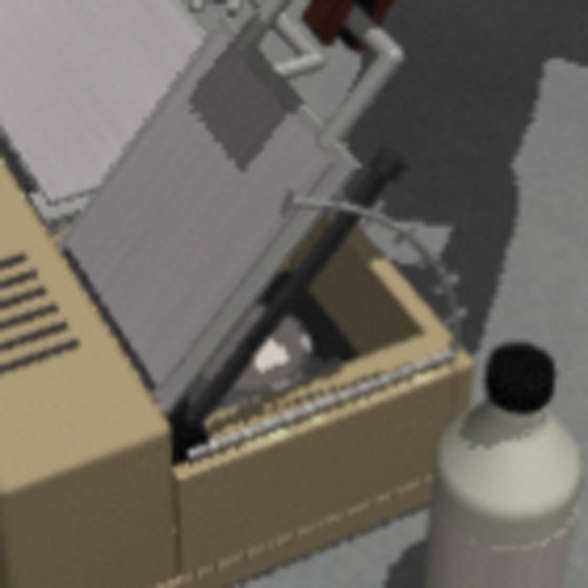

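The crop shows the flap raised, its side edge running from (175,410) to (350,165). The index arm runs next to it from (190,430) to (392,162) and looks parallel. The bottle is untouched. As a numeric check, I'll fit both lines in pixels and compare them with the projected model.

```bash
python3 - <<'E'
from h import *
c=np.load("pics/f1.npy"); a=get_image("scene"); g=cv2.cvtColor(c,cv2.COLOR_RGB2GRAY).astype(float)
w=X[2]; Rz=Ro.from_rotvec([0,0,w]).as_matrix()
L=lambda th,r,yy,n=0:proj(a,Rz@[30-r*np.cos(th)-n*np.sin(th)*-1*-1*-1,yy,112+r*np.sin(th)+n*np.cos(th)]+[X[0],X[1],0])[0]
# index centreline: darkest-centroid per row within a band round the model
def idx():
    P=[]
    A,B=L(.84,60,212),L(.84,165,212)
    for s in np.linspace(0,1,25):
        p=A+(B-A)*s; n=np.array([-(B-A)[1],(B-A)[0]]); n/=np.linalg.norm(n)
        k=np.arange(-5,5.1,.25); v=cv2.remap(g.astype(np.float32),np.float32([p[0]+k*n[0]]),np.float32([p[1]+k*n[1]]),1)[0]
        wt=np.clip(55-v,0,None)
        if wt.sum()>0: P.append(p+n*(k@wt)/wt.sum())
    return np.array(P)
def edge():   # bright plate -> strongest gradient across the flap's outer edge
    P=[];A,B=L(.85,50,195),L(.85,150,195)
    for s in np.linspace(0,1,25):
        p=A+(B-A)*s; n=np.array([-(B-A)[1],(B-A)[0]]); n/=np.linalg.norm(n)
        k=np.arange(-6,6.1,.25); v=cv2.remap(g.astype(np.float32),np.float32([p[0]+k*n[0]]),np.float32([p[1]+k*n[1]]),1)[0]
        d=np.abs(np.gradient(cv2.GaussianBlur(v[None],(0,0),2)[0])); P.append(p+n*k[d.argmax()])
    return np.array(P)
ang=lambda d:np.degrees(np.arctan2(-d[1],d[0]))
for nm,P,y0 in(("index",idx(),212),("edge",edge(),195)):
    l=cv2.fitLine(P.astype(np.float32),cv2.DIST_HUBER,0,.01,.01).ravel(); d=l[:2]*np.sign(l[0])
    r=(P-l[2:])@np.array([-d[1],d[0]])
    sl=[ang(L(t,155,y0)-L(t,55,y0)) for t in(.75,.85,.95)]
    print(nm,len(P),"slope",ang(d).round(2),"model(.75,.85,.95)",np.round(sl,2),"-> th",np.interp(ang(d),sl,[.75,.85,.95]).round(3),"rms",r.std().round(2))
E
```

```text
index 25 slope 52.61 model(.75,.85,.95) [47.59 51.61 55.9 ] -> th 0.873 rms 0.61
edge 25 slope 55.91 model(.75,.85,.95) [47.74 51.83 56.18] -> th 0.944 rms 1.37
```

```bash
python3 - <<'E'
from h import *
c=np.load("pics/f1.npy"); a=get_image("scene"); g=cv2.cvtColor(c,cv2.COLOR_RGB2GRAY).astype(np.float32)
Rz=Ro.from_rotvec([0,0,X[2]]).as_matrix()
L=lambda th,r,yy:proj(a,Rz@[30-r*np.cos(th),yy,112+r*np.sin(th)]+[X[0],X[1],0])[0]
print("handle model",[(t,L(t,208,125).round(1)) for t in(.75,.85,.95)])
ang=lambda d:np.degrees(np.arctan2(-d[1],d[0]))
for nm,y0,sgn in(("outer",195,1),("inner",55,-1)):
    A,B=L(.85,40,y0),L(.85,150,y0); n=np.array([-(B-A)[1],(B-A)[0]]); n/=np.linalg.norm(n); n*=np.sign(n@(L(.85,90,125+sgn*90)-L(.85,90,125)))
    k=np.arange(-6,6.1,.25); P=[]
    for s in np.linspace(0,1,40):
        p=A+(B-A)*s; v=cv2.remap(g,np.float32([p[0]+k*n[0]]),np.float32([p[1]+k*n[1]]),1)[0]
        d=np.gradient(cv2.GaussianBlur(v[None],(0,0),2)[0])
        for j in np.where((d[1:-1]<d[:-2])&(d[1:-1]<d[2:])&(d[1:-1]<-2))[0]+1: P.append([s,k[j]])
    P=np.array(P); best=None
    for i in range(len(P)):
        for j in range(i):
            if abs(P[i,0]-P[j,0])<.4: continue
            m=(P[i,1]-P[j,1])/(P[i,0]-P[j,0]); q=P[j,1]-m*P[j,0]; ok=abs(P[:,1]-m*P[:,0]-q)<.4
            if best is None or ok.sum()>best.sum(): best=ok
    m,q=np.polyfit(P[best,0],P[best,1],1); d=(B-A)+m*n; sl=[ang(L(t,150,y0)-L(t,40,y0)) for t in(.75,.85,.95)]
    th=np.interp(ang(d),np.sort(sl),np.array([.75,.85,.95])[np.argsort(sl)])
    print(nm,best.sum(),"of",len(P),"slope",ang(d),sl,"th",th.round(3),"offset px",q.round(2),(q+m).round(2))
E
```

```text
handle model [(0.75, array([287.7, 185.5])), (0.85, array([281.7, 181.6])), (0.95, array([274.9, 178.5]))]
outer 31 of 79 slope 51.601301765678336 [np.float64(47.72115639717975), np.float64(51.814002307882866), np.float64(56.16248111135058)] th 0.845 offset px 0.77 0.97Traceback (most recent call last):
  File "<stdin>", line 20, in <module>
IndexError: index 0 is out of bounds for axis 0 with size 0
```

The flap reads 0.845 from its edge line, 0.853 from the grasp and about 0.86 from the handle mark. The index arm reads 0.846 from the marks and 0.873 from its line. All of these agree well within 0.087, and the grip is holding, so I'm handing in.

```bash
python3 - <<'E'
from h import *
o=get_obs(); print(o["t"],o["width"],o["ft_force"],abs(o["qvel"]).max()); print(close_job())
E
```

```text
18.2667 11.18753946854318 [-7.0920765   0.50131002  5.95604749] 0.0015984553171625707
the job is handed in; nothing more can be done
None
```

I closed the loading cover while holding its handle, then lifted the inspection flap and handed the job in at about 18 s, still holding it. No verdict was reported.

**Cover:** I lowered it slowly onto its stop, with the flap still down. I felt the stop at about 32–46 N, with the bar about 111.5 mm above the bench. It looked flat in the picture afterwards.

**Flap against index arm:** they agree to about 0.03 rad, against 0.087 allowed:

| Item | Method | Angle (rad) |
|---|---|---|
| Flap | edge line in the picture | 0.845 |
| Flap | grasp position | 0.853 |
| Flap | handle mark | about 0.86 |
| Index arm | marks | 0.846 |
| Index arm | line slope | 0.873 |

**Final hold:** the arm was still. The fingers were on the bar at 11.2 mm opening, with about 9 N at the wrist.

**Other objects:** the index tip mark moved less than 2 px from where it started. The bottle looked untouched after the lift. I last saw the jar and wrench in place after the cover was shut, and did not check them again after the lift.

**Checks that disagreed or failed:**
- **Fingertip position:** the real fingertips lie about 30 mm behind the reported TCP. My first close on the cover bar therefore caught nothing (4 mm opening). I measured the offset in the pictures, corrected for it, and the next close held.
- **First flap-edge fit:** it gave 0.944 rad with a poor residual, from mixed edges. I replaced it with the fit giving 0.845.
- **Inner flap edge:** it could not be fitted.

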